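# Scoop hex nuts from a stock bin into the counting scale

### The arm

A 6-joint arm with a two-finger parallel gripper is mounted at the origin on the work surface. World frame = base frame: x ahead of the robot, y to its left, z up, the work surface at z = 0. Lengths are in m, angles in rad, forces in N, time in s.
With the tool pointing down it reaches from about 0.4 to 0.825 m from the base axis. Payload 7 kg.
Tool frame: the origin (TCP) lies at the very end of the fingers, on their centre line; the grasp point (between the pads) lies 19 mm behind it; x points along the fingers, y is the direction in which the jaws open and shut, and the axes are right-handed (so a half turn about x gives the same grasp; the last joint's range is limited). The gripper opens to 88 mm and grips with 3 to 60 N. Pads are 19 mm wide; open, the fingers measure 130 mm over their backs; the gripper's body (78 mm by 193 mm) begins 47 mm behind the grasp point.
Start: joints at [-1.043, 0.359, 0.012, 0, -1.224, -0.288], TCP at [0.16, -0.656, 0.227] pointing down, gripper open.
Joint ranges: [-3.07, 3.07], [-1.43, 2.12], [-1.02, 1.25], [-3.03, 1.67], [-3.05, -0], [-3.03, 3.03]. Speed limits (rad/s): [2.39, 2.39, 3.01, 3.14, 3.14, 3.14].

### API

Orientations are given as [roll, pitch, yaw] about the fixed x, y, z axes, in that order (R = Rz(yaw) Ry(pitch) Rx(roll)).
In Python, from station import arm gives the robot as it stands.
- The arm moves only by the shell command python3 -m inch 'ROWS' [OPENING] [FORCE]. ROWS is text: rows parted by semicolons, each of 6 numbers parted by spaces: the shift along the world's x, y, z in units of 30 mm (1.0 is 30 mm), then the turn, a rotation vector about the world's x, y, z in units of 5 degrees (1.0 is 5 degrees). In form: dx dy dz wx wy wz; .... A call has 1 to 12 rows; each row shifts and turns the commanded pose from where the row before left it; what a row does not reach is not made up. A row lasts 1/8 s, in which the tool goes at most 62.5 mm and 10.7 degrees, less where a joint would pass 70% of its speed; a pose out of reach is approached as far as the arm can. A call is refused whole if a number of a shift passes 1 or a number of a turn 1, either way. A call with a gripper value outside its range is refused whole. OPENING is the opening, from 0 (shut) to 1 (fully open), set as the call begins (- or left out, the last holds). The fingers move at their own pace and stop on an object; FORCE is the grip in N (left out, the last holds). Time passes only in rows, so rows that do not move let the fingers close. It gives the time, the measured TCP pose, the force and the opening at its end, in the units of the state.
- arm.get_state(): the state, without advancing time (a new reading comes with each control period).
- arm.grab_frame(name): name is "side" or "top" or "wrist"; returns a dict with "frame" (384x512x3 uint8, red, green, blue), "range_z" (384x512 float32, m along the optical axis (not along the pixel's ray), 0 where there is no reading), "mtx" (3x3 intrinsics, pixels), "dist_coeffs" ([k1, k2, p1, p2, k3] as OpenCV has them; the pictures are not rectified), "pose" (4x4, takes a point from camera to world coordinates). Camera axes: x right, y up, looking along -z (the intrinsics and any distortion apply to the point x, -y, -z); pixel columns grow to the right and rows downward; lengths in m; the calibration is good to about 2 mm. A picture is of the moment at which its call begins.
- arm.job_done(): hands the job in, once; it reports no verdict.
Trained networks look in a picture, given as the dict that the camera call returned (one of the last four; its "shot" number tells which), for a name from the list of things; names that differ only in an ending like _2 or _b are one class to them, and where a whole thing is asked for, a point or a joint stands for the part that bears it (a point fixed in the world has none). Each returns a list of dicts, best first, with "confidence" (0 to 1); they miss things now and then, are a little off and sometimes report something else, mostly with a low value. They report only what shows in the picture. A call takes as long as a camera call. They do not tell look-alikes from the thing itself.
- arm.search_frame(picture, target): "extent" ([centre column, centre row, width, height] as shares, 0 to 1, of the picture: columns of its width, rows of its height, round what is visible of it).
- arm.masks_of(picture, target): "mask" (384x512 bool, what is visible of it) and "extent" ([centre column, centre row, width, height] as shares, 0 to 1, of the picture: columns of its width, rows of its height, round what is visible of it).
- arm.place_of(picture, target): "position" ([column, row] as shares, 0 to 1, of the picture: columns of its width, rows of its height: a listed point, or the origin of a listed thing).
The state is a dict: "t": time; "q": joint angles; "qd": joint speeds; "joint_efforts": joint torques, N m; "eef_pos": TCP position; "ee_rot": TCP orientation; "force": force on the tool from outside, world axes, zero at the start; "moment": the same for the moment, N m; "width": finger opening in m.
Only numpy, scipy, OpenCV 4.12 (cv2) and the standard library are available. Lean on these libraries where they do the work, as an engineer would, in place of code of your own. Each camera call takes 0.05 s, during which the arm holds its last target. There are 200 camera calls.

### The job

Use the scoop to transfer at least four of the five hex nuts from the blue stock bin into the tray of the counting scale, then stand the scoop back upright on its rubber mat and let go of it. No nut may be left outside the bin and the tray. Never touch the nuts with the gripper, and leave the tape roll and the can where they are.

Things in the scene. Friction and masses are not known exactly. Their poses are not given: they have to be found in the camera images.
- scoop: loose aluminium hand scoop, 85 long (x) x 92 wide (y), 0.18 kg; origin: centre of its flat underside; +x out of the open mouth, away from the robot. 4 mm floor tapering to a thin front edge; 3 mm side and rear walls 37 high, sides sloping down to the mouth. Black handle, flat sides, 20 wide (y), 22 thick, rises at the rear, leaning 15 deg back (-x); its top is 123 above the underside
- scoop_grip (a point): point in the middle of the scoop's handle, 22 mm (along the handle) below its top end: in the scoop's frame at x = -67, y = 0, z = 102 mm. Same axes as the scoop
- scoop_lip (a point): middle of the scoop's front edge, on the underside: x = 42.5, z = 0 mm in the scoop's frame
- bin: blue plastic bin, fixed. Inside 220 (x) x 108 (y) mm, walls and floor 4 mm. Far (+x) and side walls 55 high; near wall (-x, robot's side) 36 high, the sides rise from there to full height 54 mm farther in. Rim ledges reach y = +-62. Origin: centre of its underside; x along its length, away from the robot. The nuts lie on its floor in the far half
- tray_floor (a point): centre of the inner floor, 50 mm above the bench, of the steel tray on the counting scale (fixed). Tray inside 152 (x) x 142 (y) mm, walls 4 thick, rim 36 above this point (86 above the bench). The scale's grey body is under it, its display panel on the robot's side (-x); z up
- mat_top (a point): centre of the top face of the black rubber mat, fixed, 160 (x) x 140 (y) x 4 mm, on which the scoop stands
- nut1: loose steel hex nut, 24 mm across flats (28 over corners), 13 mm thick, edges chamfered 3 x 1.7 mm, 34 g. Origin at its centre, z along its axis
- nut2: loose steel hex nut, 24 mm across flats (28 over corners), 13 mm thick, edges chamfered 3 x 1.7 mm, 34 g. Origin at its centre, z along its axis
- nut3: loose steel hex nut, 24 mm across flats (28 over corners), 13 mm thick, edges chamfered 3 x 1.7 mm, 34 g. Origin at its centre, z along its axis
- nut4: loose steel hex nut, 24 mm across flats (28 over corners), 13 mm thick, edges chamfered 3 x 1.7 mm, 34 g. Origin at its centre, z along its axis
- nut5: loose steel hex nut, 24 mm across flats (28 over corners), 13 mm thick, edges chamfered 3 x 1.7 mm, 34 g. Origin at its centre, z along its axis
- tape_roll: bystander: roll of brown packing tape lying flat, 100 mm diameter, 48 mm high, loose, origin under its centre
- glue_can: bystander: white can, 66 mm diameter, 120 mm high, loose, origin under its centre
Mind the look-alikes: they are no part of the job. Several things have the shape of the scoop; the one meant has the colours described above.

How it is judged:
By the outcome, as a careful person would: the job done as asked, in the order asked, and still so for the second after the job is handed in, with the robot touching nothing.
It also fails if it takes over 58 s, if anything falls off the work surface, if the arm or the gripper's body presses on something with over 40 N, if the wrist force passes 120 N, or if a joint passes its speed limit or range.

## Working session

There is one attempt and no reset: what is moved stays moved. The work goes in short steps, Python scripts to look and compute and a shell command to move; the robot and the scene stay as the last step left them, time stands still between calls to the robot, and variables do not carry over. Pictures are saved under pics/ and viewed, about 8 in all and at most 12, crops included, and the job is handed in when it is done.

```bash
ls; mkdir -p pics
cat > h.py <<'E'
import numpy as np, cv2
from station import arm
def save(f,name,crop=None,s=1):
    im=f["frame"][...,::-1]
    if crop: a,b,c,d=crop; im=im[b:d,a:c]
    im=cv2.resize(im,None,fx=s,fy=s,interpolation=cv2.INTER_CUBIC); cv2.imwrite("pics/"+name,im)
def rays(f,px):
    px=np.array(px,float).reshape(-1,1,2)
    u=cv2.undistortPoints(px,np.array(f["mtx"]),np.array(f["dist_coeffs"])).reshape(-1,2)
    return np.c_[u[:,0],-u[:,1],-np.ones(len(u))]
def world(f,px,z=None):
    """by depth, or on plane z"""
    r=rays(f,px);P=np.array(f["pose"])
    if z is None:
        q=np.round(np.array(px).reshape(-1,2)).astype(int); d=f["range_z"][q[:,1],q[:,0]]
        c=r*d[:,None]; return c@P[:3,:3].T+P[:3,3]
    w=r@P[:3,:3].T; t=(z-P[2,3])/w[:,2]; return P[:3,3]+w*t[:,None]
def cloud(f):
    v,u=np.mgrid[0:384,0:512]; px=np.c_[u.ravel(),v.ravel()]
    return world(f,px).reshape(384,512,3)
E
python3 - <<'E'
from h import *
t=arm.grab_frame("top"); s=arm.grab_frame("side")
for f,n in((t,"top"),(s,"side")):
    save(f,n+"0.png",s=1.5)
    np.savez("/tmp/"+n+"0.npz",**{k:np.array(v) for k,v in f.items() if k!="shot"})
    for k in ["scoop","scoop_grip","scoop_lip","bin","tray_floor","mat_top","nut1","tape_roll","glue_can"]:
        r=arm.place_of(f,k)
        print(n,k,[(round(x["confidence"],2),np.round(np.array(x["position"])*[512,384],0).tolist(), np.round(world(f,[np.clip(np.array(x["position"])*[512,384],0,[511,383])])[0],3).tolist()) for x in r[:6]])
print({k:np.round(v,3) for k,v in arm.get_state().items()})
E
```

```text
pics
top scoop [(0.9, [192.0, 274.0], [0.309, 0.171, 0.008]), (0.86, [274.0, 119.0], [0.786, -0.065, 0.005]), (0.84, [259.0, 258.0], [0.361, -0.027, 0.008]), (0.79, [255.0, 193.0], [0.555, -0.013, 0.006]), (0.59, [255.0, 183.0], [0.587, -0.011, 0.009])]
top scoop_grip [(0.82, [251.0, 215.0], [0.488, -0.0, 0.127]), (0.78, [166.0, 272.0], [0.325, 0.233, 0.122]), (0.65, [273.0, 86.0], [0.853, -0.054, 0.126]), (0.58, [239.0, 257.0], [0.37, 0.032, 0.127])]
top scoop_lip [(0.95, [281.0, 130.0], [0.752, -0.09, -0.002]), (0.94, [205.0, 279.0], [0.294, 0.133, 0.001]), (0.81, [272.0, 260.0], [0.354, -0.067, 0.004]), (0.61, [255.0, 182.0], [0.59, -0.011, 0.004]), (0.36, [190.0, 160.0], [0.649, 0.186, 0.024])]
top bin [(0.84, [184.0, 188.0], [0.568, 0.203, 0.003]), (0.59, [186.0, 184.0], [0.577, 0.198, 0.017])]
top tray_floor [(0.58, [316.0, 182.0], [0.59, -0.191, 0.052]), (0.57, [384.0, 227.0], [0.461, -0.407, 0.003])]
top mat_top [(0.59, [247.0, 192.0], [0.559, 0.013, 0.008])]
top nut1 [(0.59, [176.0, 166.0], [0.634, 0.229, 0.006]), (0.54, [187.0, 172.0], [0.613, 0.196, 0.017]), (0.48, [192.0,
[... 1302 characters left out ...]
0], [0.613, 0.231, 0.015])]
side tape_roll [(0.8, [338.0, 161.0], [0.452, -0.364, 0.04]), (0.48, [188.0, 250.0], [0.613, 0.19, 0.019]), (0.23, [180.0, 244.0], [0.645, 0.183, 0.017])]
side glue_can [(0.94, [142.0, 342.0], [0.507, 0.457, 0.051])]
{'t': np.float64(1.0), 'q': array([-1.043,  0.359,  0.012,  0.   , -1.224, -0.288]), 'qd': array([ 0.   , -0.002, -0.001,  0.   , -0.001,  0.   ]), 'joint_efforts': array([ 0.0000e+00, -5.8239e+01,  2.9331e+01,  7.0030e+00,  1.3000e-02,
       -0.0000e+00]), 'eef_pos': array([ 0.16 , -0.656,  0.227]), 'ee_rot': array([2.568, 1.571, 2.808]), 'force': array([ 0.506,  0.592, -0.368]), 'moment': array([ 0.01 , -0.005,  0.048]), 'width': np.float64(0.088)}
```

View images.

View pics/top0.png

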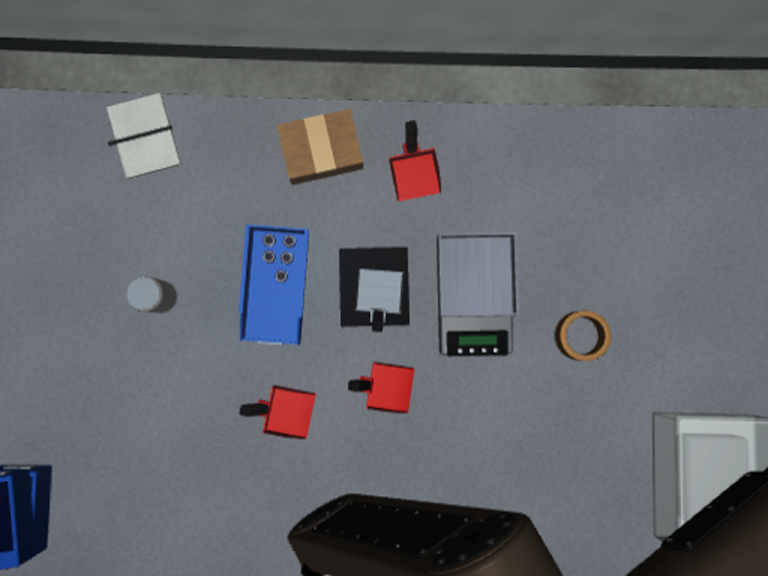

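View pics/side0.png

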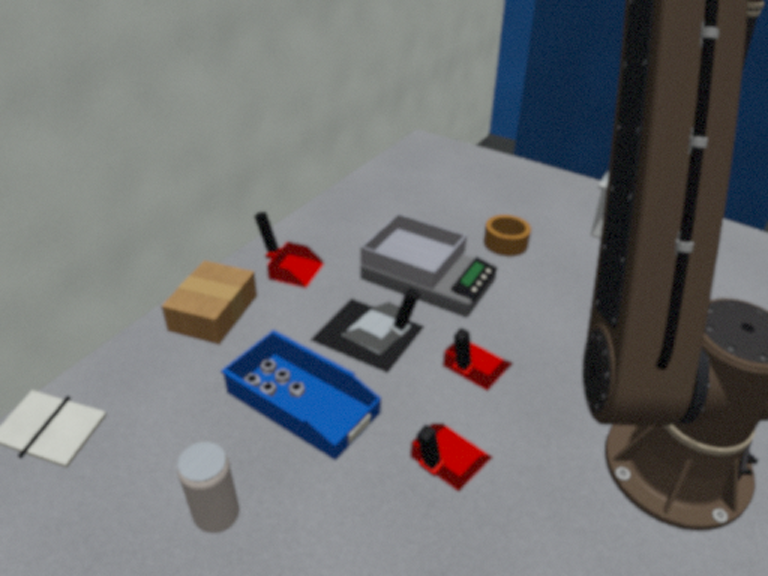

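Pictures: the aluminium scoop with black handle is at top-image pixel (253,195) on the black mat. Look-alikes are red scoops at (193,274), (260,258) and (277,116), all rejected by colour. The bin is at (182,189) with nuts at about (179,160), (192,161), (179,171), (191,172) and (187,184). The tray is at (318,183).

```bash
cat > m.py <<'E'
from h import *
def L(n): d=np.load("/tmp/"+n+".npz"); return {k:d[k] for k in d}
t=L("top0"); s=L("side0"); save(t,"crop.png",(150,140,350,250),4)
def rect(p): 
    (c,wh,a)=cv2.minAreaRect((p[:,:2]*1000).astype(np.float32)); return np.round(c,1),np.round(wh,1),round(a,1)
for f,n in((t,"top"),(s,"side")):
    C=cloud(f); hsv=cv2.cvtColor(f["frame"],cv2.COLOR_RGB2HSV).astype(int); X,Y,Z=C[...,0],C[...,1],C[...,2]
    box=lambda a,b,c,d:(X>a)&(X<b)&(Y>c)&(Y<d)&(f["range_z"]>0)
    blue=(hsv[...,0]>100)&(hsv[...,0]<130)&(hsv[...,1]>150)&box(.38,.75,.1,.32)
    for lo,hi in((-.01,.012),(.03,.042),(.048,.062)):
        p=C[blue&(Z>lo)&(Z<hi)]; print(n,"bin",lo,len(p),rect(p), np.round(np.median(p[:,2]),4))
    tr=box(.45,.72,-.32,-.1)
    for lo,hi in((.044,.056),(.078,.095)):
        p=C[tr&(Z>lo)&(Z<hi)]; print(n,"tray",lo,len(p),rect(p),np.round(np.median(p[:,2]),4))
    mat=box(.42,.68,-.09,.09)&(hsv[...,2]<70)
    p=C[mat&(Z<.02)]; print(n,"mat",rect(p),np.median(p[:,2]))
    p=C[box(.42,.54,-.06,.06)&(hsv[...,2]<90)&(Z>.07)]; print(n,"handle",len(p),rect(p),p.mean(0),p.min(0),p.max(0))
    q=p[p[:,2]>.12]; print(n,"handletop",len(q),q.mean(0) if len(q) else 0)
    al=box(.46,.66,-.08,.08)&(hsv[...,2]>110)&(Z<.05)
    p=C[al&(Z<.014)]; print(n,"scoopfloor",len(p),rect(p),np.median(p[:,2]))
    p=C[al&(Z<.05)]; print(n,"scoop",len(p),rect(p))
    m=box(.55,.72,.14,.27)&(hsv[...,1]<110)
    nl,lab,st,ce=cv2.connectedComponentsWithStats(m.astype(np.uint8))
    for i in range(1,nl):
        if st[i,4]>15: print(n,"nut",st[i],np.round(ce[i],1),np.round(world(f,[ce[i]],.017)[0],3))
E
python3 m.py
```

```text
top bin -0.01 2188 (array([559.9, 207.8]), array([104.3, 223.6]), 87.2) 0.004
top bin 0.03 58 (array([559. , 203.6]), array([115.3, 225. ]), 86.4) 0.0371
top bin 0.048 356 (array([574.2, 204. ]), array([123.6, 196.5]), 86.7) 0.0546
top tray 0.044 2690 (array([ 556. , -193.2]), array([213.8, 147.2]), 2.3) 0.05
top tray 0.078 351 (array([ 585.2, -193.2]), array([163.5, 150.2]), 2.3) 0.0857
top mat (array([557.5,   6.1]), array([168.8, 141. ]), 1.3) 0.003867474512642133
top handle 85 (array([489.9,  -0. ]), array([17.2, 35.4]), 89.7) [ 4.89034750e-01 -2.04746994e-04  1.15684600e-01] [ 0.47223233 -0.00872125  0.07077727] [0.50762989 0.00854339 0.13446808]
top handletop 54 [ 4.83642296e-01 -9.15703219e-05  1.26291263e-01]
top scoopfloor 1572 (array([560.6,  -0. ]), array([200. , 159.4]), 0.6) 0.0032937010267756195
top scoop 1640 (array([560.6,  -0. ]), array([200. , 159.4]), 0.6)
top nut [164 138  43  20 538] [185.8 144.5] [0.698 0.2   0.017]
top nut [175 156   9   9  55] [179.  159.9] [0.651 0.22  0.017]
top nut [189 157   8   8  52] [192.5 160.5] [0.65  0.179 0.017]
top nut [203 162   4
[... 734 characters left out ...]
(array([487.1,   4.2]), array([34.4, 20.8]), 4.4) [0.48432908 0.00831564 0.10415943] [ 0.47044023 -0.00689387  0.07066739] [0.50395593 0.01469221 0.12897727]
side handletop 52 [0.48066491 0.00414335 0.12488186]
side scoopfloor 1045 (array([559.9,  -0. ]), array([199.7, 159.9]), 0.0) -0.00030039356330890943
side scoop 1122 (array([559.9,  -0. ]), array([199.7, 159.9]), 0.0)
side nut [153 228  18  15  29] [162.4 233.9] [0.705 0.181 0.017]
side nut [173 239  20  17 159] [182.8 247. ] [0.63  0.188 0.017]
side nut [136 247  53  40 338] [156.7 265. ] [0.644 0.27  0.017]
side nut [163 248  21  15 137] [173.5 255.5] [0.631 0.223 0.017]
side nut [193 255  10  10  80] [197.4 259. ] [0.575 0.2   0.017]
```

View pics/crop.png

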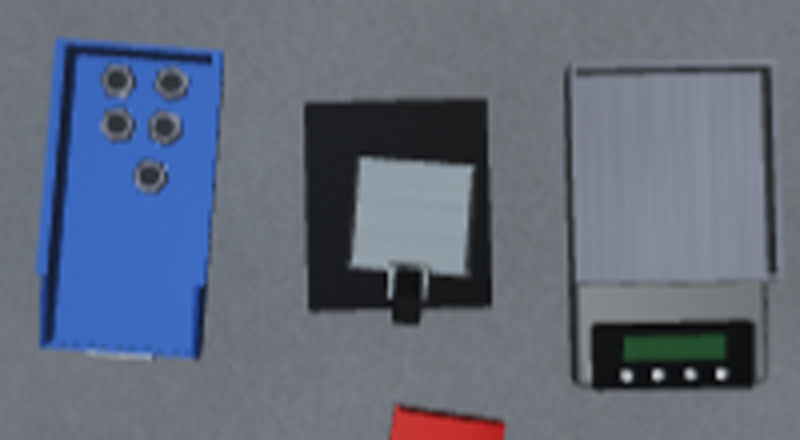

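```bash
cat >> h.py <<'E'
from scipy.spatial.transform import Rotation as Ro
def Rtool(yaw,tilt,flip=1):
    """tool x forward-tilted by tilt deg from down in the heading yaw; tool y = +-lateral"""
    y,t=np.radians([yaw,tilt]); f=np.array([np.cos(y),np.sin(y),0]); x=np.sin(t)*f-np.cos(t)*np.array([0,0,1.]); l=np.array([-np.sin(y),np.cos(y),0])*flip
    return np.c_[x,l,np.cross(x,l)]
def delta(grasp,R,st=None):
    """shift (30mm) and rotvec (5deg) from the present to grasp-point target"""
    st=st or arm.get_state(); tcp=np.array(grasp)+.019*R[:,0]
    R0=Ro.from_euler("xyz",st["ee_rot"]).as_matrix()
    return np.round((tcp-st["eef_pos"])/.03,2), np.round(np.degrees(Ro.from_matrix(R@R0.T).as_rotvec())/5,2)
E
python3 - <<'E'
from h import *
d=np.load("/tmp/top0.npz"); t={k:d[k] for k in d}
for n,px,z in(("scoop F/R",[(240,179.3),(268.3,181.3),(237.8,206.8),(266.8,208.7)],.008),("mat",[(226.5,165.7),(271.7,164.8),(227.5,217.5),(272.5,216.3)],.004)):
    w=world(t,px,z)[:,:2]; print(n,np.round(w,4).tolist(),w.mean(0)); fx=(w[:2].mean(0)-w[2:].mean(0)); ly=(w[[0,2]].mean(0)-w[[1,3]].mean(0)); print(np.degrees(np.arctan2(fx[1],fx[0])),np.degrees(np.arctan2(-ly[0],ly[1])),np.hypot(*fx),np.hypot(*ly))
st=arm.get_state(); print(np.round(Ro.from_euler("xyz",st["ee_rot"]).as_matrix(),3))
for fl in(1,-1):
  for tilt in (0,30): print(fl,tilt,delta([.489,.001,.106],Rtool(-4,tilt,fl)))
E
```

```text
scoop F/R [[0.5964, 0.0344], [0.592, -0.052], [0.5125, 0.0393], [0.5084, -0.0489]] [ 0.55231186 -0.00678994]
-2.7495401095872976 -2.7478864525173097 0.08385371063426901 0.08736361719532924
mat [[0.6376, 0.0765], [0.6433, -0.0617], [0.4795, 0.0699], [0.4858, -0.0668]] [0.56151817 0.00449678]
2.119883518396709 2.4959846536270622 0.15791402574073915 0.1376066993142678
[[-0.    -0.238  0.971]
 [ 0.     0.971  0.238]
 [-1.     0.    -0.   ]]
1 0 (array([10.96, 21.89, -4.65]), array([-0.  , -0.  , -3.55]))
1 30 (array([11.27, 21.87, -4.57]), array([ 0.51, -6.  , -3.47]))
-1 0 (array([10.96, 21.89, -4.65]), array([ 0.  , -0.  , 32.45]))
-1 30 (array([11.27, 21.87, -4.57]), array([-8.49, -0.72, 31.44]))
```

```bash
python3 -m inch '.5 1 0 0 -.3 -.2;.5 1 0 0 -.3 -.2;.5 1 0 0 -.3 -.2;.5 1 0 0 -.3 -.2;.5 1 0 0 -.3 -.2;.5 1 0 0 -.3 -.2;.5 1 0 0 -.3 -.2;.5 1 0 0 -.3 -.2;.5 1 0 0 -.3 -.2;.5 1 0 0 -.3 -.2' 1 && python3 -m inch '.6 1 0 0 -.3 -.2;.6 1 0 0 -.3 -.2;.5 1 0 0 -.3 -.2;.5 1 0 0 -.3 -.2;.5 1 0 0 -.3 -.2;.5 1 0 0 -.3 -.2;.5 1 0 0 -.3 -.2;.5 1 0 0 -.3 -.2;.5 1 0 0 -.3 0;.5 1 0 0 -.3 0;.5 1 0 0 0 0;0 0 0 0 0 0'
cat > d.py <<'E'
from h import *
import sys
a=list(map(float,sys.argv[1:6])); st=arm.get_state(); print(st["t"],delta(a[:3],Rtool(a[3],a[4]),st),np.round(st["q"],2))
E
python3 d.py .488 -.001 .106 -2.75 30
```

```text
t: 2.25
eef_pos: [0.3107, -0.3548, 0.2269]
ee_rot: [-0.152, 1.308, -0.089]
force: [0.6, 0.3, 1.2]
width: 0.0876
t: 3.75
eef_pos: [0.4834, -0.0245, 0.2294]
ee_rot: [-0.062, 1.053, -0.141]
force: [-0.2, -1.1, -0.6]
width: 0.0873
3.75 (array([ 0.47,  0.77, -4.66]), array([ 0.34, -0.1 ,  0.45])) [ 0.54 -0.28 -1.01  0.67 -0.53 -2.72]
```

```bash
python3 -m inch '0 .3 0 .1 .9 .1;.1 .3 0 .1 .9 .1;.1 .2 0 .1 .9 .1;.1 0 0 0 .8 .1;0 0 0 0 0 0;0 0 0 0 0 0'; python3 d.py .488 -.001 .106 -2.75 12
python3 - <<'E'
from h import *
f=arm.grab_frame("wrist"); save(f,"w1.png")
E
```

```text
t: 4.5
eef_pos: [0.4908, -0.0029, 0.2285]
ee_rot: [-0.121, 1.359, -0.166]
force: [-0.7, -0.4, 0.3]
width: 0.0877
4.5 (array([ 0.04,  0.06, -4.7 ]), array([ 0.29, -0.01,  0.  ])) [ 0.5  -0.09 -0.6   0.17 -0.9  -2.21]
```

View pics/w1.png

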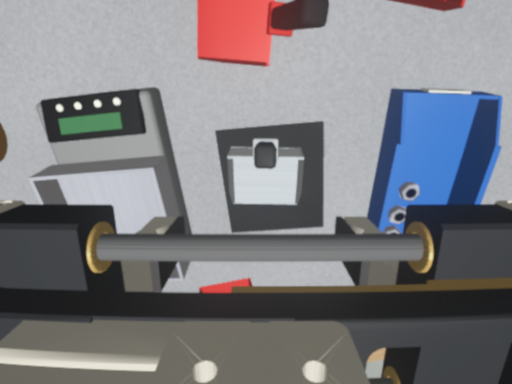

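The wrist view shows the silver scoop at (265,175) with its handle at (265,152), centred between the fingers. I'll descend and grip.

```bash
python3 -m inch '0 0 -.9 .3 0 0;0 0 -.9 0 0 0;0 0 -.9 0 0 0;0 0 -.8 0 0 0;0 0 -.6 0 0 0;0 0 -.4 0 0 0;0 0 -.2 0 0 0;0 0 0 0 0 0' && python3 d.py .488 -.001 .106 -2.75 12; python3 -m inch '0 0 0 0 0 0;0 0 0 0 0 0;0 0 0 0 0 0;0 0 0 0 0 0;0 0 0 0 0 0;0 0 0 0 0 0' 0 60
```

```text
t: 5.55
eef_pos: [0.491, -0.0024, 0.088]
ee_rot: [0.004, 1.362, -0.043]
force: [0.1, -0.6, -0.3]
width: 0.0879
5.55 (array([ 0.03,  0.04, -0.02]), array([-0.01, -0.01, -0.01])) [ 0.47  0.08 -0.83  0.22 -0.49 -2.28]
t: 6.3
eef_pos: [0.4915, -0.0022, 0.088]
ee_rot: [0.005, 1.362, -0.043]
force: [-0.3, -0.9, -0.0]
width: 0.0334
```

```bash
python3 -m inch '0 0 0 0 0 0;0 0 0 0 0 0;0 0 0 0 0 0;0 0 0 0 0 0'; python3 -m inch '0 0 .2 0 0 0;0 0 .4 0 0 0;0 0 .8 0 0 0;0 0 .8 0 0 0;0 0 .8 0 0 0;0 0 0 0 0 0'
python3 - <<'E'
from h import *
f=arm.grab_frame("wrist"); save(f,"w2.png"); s=arm.grab_frame("side"); save(s,"s2.png",(150,120,350,270),3)
a=cv2.imread("pics/w2.png"); b=cv2.imread("pics/s2.png"); h=384; b=cv2.resize(b,(512,384)); cv2.imwrite("pics/c2.png",cv2.resize(np.hstack([a,b]),(800,300)))
E
```

```text
t: 6.8
eef_pos: [0.4915, -0.0022, 0.088]
ee_rot: [0.005, 1.362, -0.042]
force: [-0.2, -0.1, -0.8]
width: 0.0197
t: 7.55
eef_pos: [0.4924, -0.0017, 0.18]
ee_rot: [0.014, 1.359, -0.034]
force: [-0.1, -0.4, -2.4]
width: 0.02
```

View pics/c2.png

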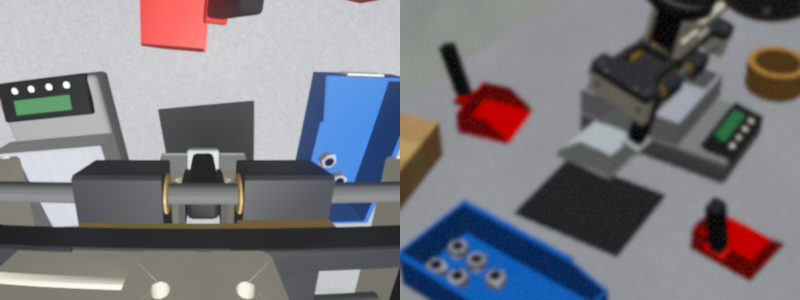

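```bash
cat >> h.py <<'E'
T0=np.array([.4915,-.0022,.088]); RT0=Ro.from_euler("xyz",[.005,1.362,-.042]).as_matrix()
O0=np.array([.554,-.0055,.004]); RS0=Ro.from_euler("z",-2.75,degrees=True).as_matrix()
LIP=np.array([.0425,0,0])
def Rs(yaw,p): return Ro.from_euler("zy",[0,0]).as_matrix()@Ro.from_euler("z",yaw,degrees=True).as_matrix()@Ro.from_euler("y",p,degrees=True).as_matrix()
def now(st=None):
    st=st or arm.get_state(); R=Ro.from_euler("xyz",st["ee_rot"]).as_matrix(); S=R@RT0.T@RS0
    O=np.array(st["eef_pos"])+R@RT0.T@(O0-T0); return O,S,st
def go(pt,yaw,p,loc=LIP):
    """delta to bring scoop point loc to pt with yaw, nose-down pitch p (deg)"""
    O,S,st=now(); W=Rs(yaw,p); On=np.array(pt)-W@loc; D=W@RS0.T; tcp=On+D@(T0-O0)
    R0=Ro.from_euler("xyz",st["ee_rot"]).as_matrix()
    return np.round((tcp-st["eef_pos"])/.03,2),np.round(np.degrees(Ro.from_matrix(D@RT0@R0.T).as_rotvec())/5,2)
def rep():
    O,S,st=now(); print("t",round(st["t"],2),"lip",np.round(O+S@LIP,4),"O",np.round(O,4),"yaw",round(np.degrees(np.arctan2(S[1,0],S[0,0])),1),"pitch",round(np.degrees(-np.arcsin(S[2,0])),1),"roll",round(np.degrees(np.arcsin(S[2,1])),1),"F",np.round(st["force"],1),"M",np.round(st["moment"],2),"w",round(st["width"],4),"q",np.round(st["q"],2))
E
cat > g.py <<'E'
from h import *
import sys
rep(); a=list(map(float,sys.argv[1:])) 
for i in range(0,len(a),5): print(go(a[i:i+3],a[i+3],a[i+4]))
E
python3 g.py .552 .206 .12 -3 0 .552 .206 .12 -3 10 .552 .206 .006 -3 10
```

```text
t 7.65 lip [ 0.5959 -0.0077  0.0936] O [ 0.5534 -0.0056  0.0936] yaw -2.8 pitch 0.0 roll 0.0 F [-0.6 -0.  -2.1] M [-0.02  0.96 -0.  ] w 0.0197 q [ 0.48 -0.04 -0.67  0.15 -0.76 -2.2 ]
(array([-1.46,  7.14,  0.88]), array([-0.  , -0.01, -0.04]))
(array([-0.93,  7.11,  1.44]), array([ 0.1 ,  1.99, -0.04]))
(array([-0.93,  7.11, -2.36]), array([ 0.1 ,  1.99, -0.04]))
```

```bash
python3 -m inch '0 .4 .4 0 .2 0;-.1 .7 .4 0 .2 0;-.1 .8 .4 0 .2 0;-.1 .8 .24 0 .2 0;-.1 .8 0 0 .2 0;-.1 .8 0 0 .2 0;-.1 .8 0 0 .2 0;-.1 .8 0 0 .2 0;-.1 .7 0 0 .2 0;-.1 .4 0 0 .2 0;0 .1 0 .1 0 0;0 0 0 0 0 0'; python3 g.py .553 .206 .012 -3 10
```

```text
t: 9.15
eef_pos: [0.4645, 0.2105, 0.2212]
ee_rot: [0.049, 1.537, 0.002]
force: [0.4, 0.8, -2.8]
width: 0.02
t 9.15 lip [0.5532 0.206  0.1201] O [0.5114 0.208  0.1275] yaw -2.7 pitch 10.0 roll 0.0 F [ 0.4  0.8 -2.8] M [-0.01  0.17  0.01] w 0.02 q [ 0.83  0.07 -0.39  0.03 -1.09 -2.46]
(array([-0.01,  0.02, -3.61]), array([-0.01, -0.01, -0.05]))
```

```bash
python3 -m inch '0 0 -.8 0 0 0;0 0 -.8 0 0 0;0 0 -.7 0 0 0;0 0 -.2 0 0 0;0 0 0 0 0 0'
python3 - <<'E'
from h import *
rep()
f=arm.grab_frame("wrist"); s=arm.grab_frame("side");t=arm.grab_frame("top"); save(s,"s3.png",(130,190,290,310),4);save(t,"t3.png",(140,130,240,230),4); save(f,"w3.png",(150,20,450,320),1.33)
a=cv2.imread("pics/s3.png"); b=cv2.imread("pics/t3.png");c=cv2.imread("pics/w3.png"); cv2.imwrite("pics/c3.png",np.hstack([cv2.resize(x,(266,300)) if 0 else cv2.resize(x,(300 if i==0 else 250,250)) for i,x in enumerate((a,b,c))]))
E
```

```text
t: 9.78
eef_pos: [0.4647, 0.2104, 0.1465]
ee_rot: [0.037, 1.537, -0.01]
force: [1.5, -0.1, -1.9]
width: 0.0198
t 9.78 lip [0.5534 0.2059 0.0455] O [0.5116 0.2079 0.0529] yaw -2.7 pitch 10.0 roll 0.0 F [ 1.5 -0.1 -1.9] M [ 0.04  0.13 -0.  ] w 0.0198 q [ 0.83  0.14 -0.5   0.03 -0.91 -2.47]
```

View pics/c3.png

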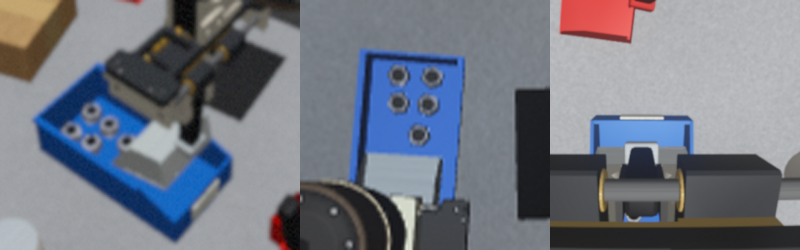

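Run:
```python
import cv2
a=cv2.imread("pics/t3.png"); cv2.imwrite("pics/t3b.png",cv2.resize(a[120:320,50:300],None,fx=3.2,fy=3,interpolation=cv2.INTER_CUBIC))
```

```text
(no output)
```

View pics/t3b.png

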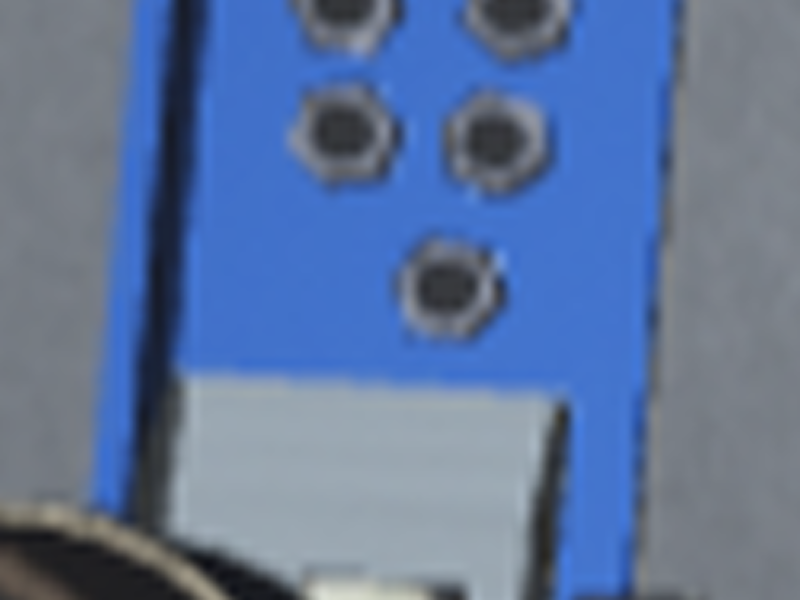

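The scoop front edge (180–570 at row 385) is centred between the bin's inner rims (138 and 615), and nut5 is ahead of the lip. I'll go down.

```bash
python3 -m inch '0 0 -.5 0 0 0;0 0 -.5 0 0 0;0 0 -.15 0 0 0;0 0 -.05 0 0 0;0 0 0 0 0 0'; python3 -m inch '0 0 -.05 0 0 0;0 0 -.05 0 0 0;0 0 0 0 0 0'; python3 -m inch '0 0 -.05 0 0 0;0 0 -.05 0 0 0;0 0 0 0 0 0'; python3 g.py
```

```text
t: 10.55
eef_pos: [0.4647, 0.2109, 0.1102]
ee_rot: [0.044, 1.537, -0.003]
force: [-0.5, 0.2, -1.8]
width: 0.0199
t: 10.92
eef_pos: [0.4645, 0.2108, 0.1072]
ee_rot: [0.046, 1.537, -0.0]
force: [0.3, -0.1, -1.3]
width: 0.0196
t: 11.3
eef_pos: [0.4649, 0.211, 0.1046]
ee_rot: [0.051, 1.536, 0.004]
force: [-1.2, -0.4, 2.7]
width: 0.0198
t 11.3 lip [0.5537 0.2065 0.0037] O [0.5119 0.2085 0.0111] yaw -2.7 pitch 10.0 roll 0.0 F [-1.2 -0.4  2.7] M [-0.33  0.16 -0.06] w 0.0198 q [ 0.83  0.19 -0.55  0.04 -0.81 -2.47]
```

```bash
python3 g.py .562 .2055 .0038 -3 5 .66 .2003 .0038 -3 5 .667 .2003 .0038 -3 5
```

```text
t 11.3 lip [0.5537 0.2065 0.0037] O [0.5119 0.2085 0.0111] yaw -2.7 pitch 10.0 roll 0.0 F [-1.2 -0.4  2.7] M [-0.33  0.16 -0.06] w 0.0198 q [ 0.83  0.19 -0.55  0.04 -0.81 -2.47]
(array([-0.  , -0.  , -0.27]), array([-0.06, -1.  , -0.06]))
(array([ 3.26, -0.18, -0.27]), array([-0.06, -1.  , -0.06]))
(array([ 3.5 , -0.18, -0.27]), array([-0.06, -1.  , -0.06]))
```

```bash
python3 -m inch '0 0 -.13 0 -.5 0;.05 0 -.14 -.1 -.5 -.1;.2 -.01 0 0 0 0;.25 -.01 0 0 0 0;.25 -.01 0 0 0 0;.25 -.01 0 0 0 0;.25 -.01 0 0 0 0;.25 -.01 0 0 0 0;.25 -.01 0 0 0 0;.25 -.01 0 0 0 0'; python3 g.py .667 .2003 .0038 -3 5;  python3 - <<'E'
from h import *
s=arm.grab_frame("side");t=arm.grab_frame("top"); save(s,"s4.png",(130,190,290,310),2.5);save(t,"t4.png",(150,140,230,220),3.75)
a=cv2.imread("pics/s4.png"); b=cv2.imread("pics/t4.png"); cv2.imwrite("pics/c4.png",np.hstack([a,b]))
E
```

```text
t: 12.55
eef_pos: [0.5255, 0.2085, 0.0965]
ee_rot: [-0.02, 1.449, -0.076]
force: [-2.6, 0.7, 6.5]
width: 0.0198
t 12.55 lip [0.6227 0.2024 0.0037] O [0.5805 0.2048 0.0073] yaw -3.3 pitch 5.0 roll -0.2 F [-2.6  0.7  6.5] M [0.17 0.93 0.03] w 0.0198 q [ 0.79  0.24 -0.55  0.14 -0.7  -2.52]
(array([ 1.48, -0.09,  0.01]), array([0.04, 0.  , 0.05]))
```

View pics/c4.png

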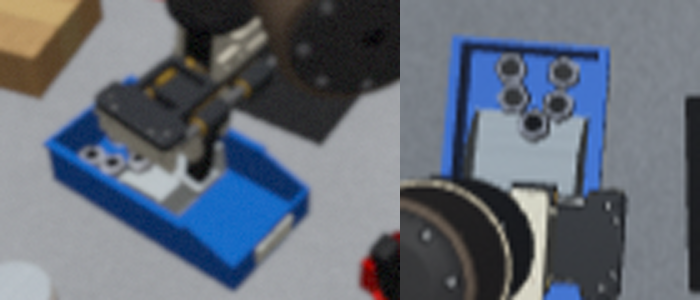

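```bash
python3 -m inch '.2 -.01 .01 0 0 0;.2 -.01 .01 0 0 0;.2 -.01 0 0 0 0;.2 -.01 0 0 0 0;.2 -.01 0 0 0 0;.15 -.01 0 0 0 0;.1 -.01 0 0 0 0;0 0 0 0 0 0'; python3 g.py .667 .2003 .0038 -3 5;  python3 - <<'E'
from h import *
s=arm.grab_frame("side");t=arm.grab_frame("top"); save(s,"s5.png",(130,190,290,310),2.5);save(t,"t5.png",(150,140,230,220),3.75)
a=cv2.imread("pics/s5.png"); b=cv2.imread("pics/t5.png"); cv2.imwrite("pics/c5.png",np.hstack([a,b]))
E
```

```text
t: 13.65
eef_pos: [0.5625, 0.2063, 0.0966]
ee_rot: [-0.023, 1.449, -0.078]
force: [1.4, -0.5, 1.0]
width: 0.02
t 13.65 lip [0.6597 0.2001 0.0037] O [0.6174 0.2025 0.0074] yaw -3.3 pitch 5.0 roll -0.2 F [ 1.4 -0.5  1. ] M [-0.08 -0.17 -0.12] w 0.02 q [ 0.73  0.29 -0.48  0.13 -0.72 -2.46]
(array([ 0.24, -0.02,  0.  ]), array([ 0.04, -0.  ,  0.05]))
```

View pics/c5.png

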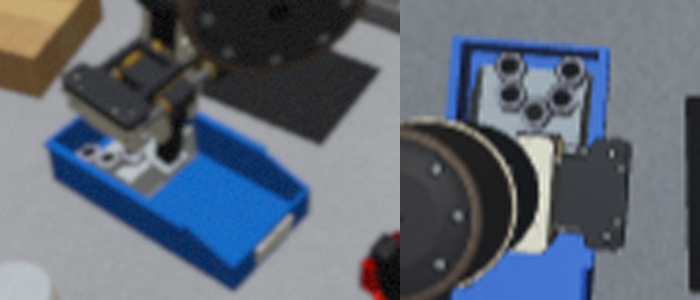

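```bash
python3 -m inch '.1 0 0 0 0 0;.1 0 0 0 0 0;0 0 0 0 0 0'; python3 -m inch '.05 0 0 0 0 0;.05 0 0 0 0 0;0 0 0 0 0 0'; python3 g.py .664 .2 .006 -3 -4 .655 .2 .03 -3 -15 .655 .2 .03 -3 -18
```

```text
t: 14.12
eef_pos: [0.5681, 0.2062, 0.0967]
ee_rot: [-0.025, 1.45, -0.081]
force: [-2.1, -1.1, 4.1]
width: 0.0198
t: 14.5
eef_pos: [0.5709, 0.2062, 0.0967]
ee_rot: [-0.025, 1.45, -0.081]
force: [-4.2, -0.5, 5.2]
width: 0.0199
t 14.5 lip [0.6681 0.2    0.0038] O [0.6258 0.2024 0.0075] yaw -3.3 pitch 5.0 roll -0.2 F [-4.2 -0.5  5.2] M [-0.08  1.18 -0.06] w 0.0199 q [ 0.72  0.3  -0.46  0.13 -0.73 -2.44]
(array([-0.58, -0.  , -0.47]), array([-0.05, -1.8 ,  0.05]))
(array([-1.3 ,  0.02, -0.42]), array([-0.17, -4.  ,  0.05]))
(array([-1.39,  0.02, -0.64]), array([-0.2 , -4.6 ,  0.05]))
```

```bash
python3 -m inch '-.1 0 -.12 0 -.45 0;-.15 0 -.12 0 -.45 0;-.16 0 -.12 0 -.45 0;-.17 0 -.11 0 -.45 0;-.14 0 .01 0 -.44 0;-.14 0 .01 0 -.44 0;-.14 0 .01 0 -.44 0;-.15 0 .01 0 -.44 0;-.15 0 .01 0 -.44 0;0 0 0 -.1 0 0'; python3 g.py;  python3 - <<'E'
from h import *
s=arm.grab_frame("side");t=arm.grab_frame("top"); save(s,"s6.png",(130,190,290,310),2.5);save(t,"t6.png",(150,140,230,220),3.75)
a=cv2.imread("pics/s6.png"); b=cv2.imread("pics/t6.png"); cv2.imwrite("pics/c6.png",np.hstack([a,b]))
C=cloud(t); g=t["frame"].astype(int); X,Y,Z=[C[...,i] for i in range(3)]
m=(X>.56)&(X<.7)&(Y>.13)&(Y<.28)&(g[...,2]-g[...,0]<40)&(g.max(2)<75)&(Z<.1)
n,l,st,ce=cv2.connectedComponentsWithStats(m.astype(np.uint8),connectivity=4)
for i in range(1,n):
    if 2<st[i,4]<60: print(st[i],ce[i].round(1),C[l==i].mean(0).round(3))
E
```

```text
t: 15.75
eef_pos: [0.5496, 0.1962, 0.1243]
ee_rot: [0.043, 1.192, 0.014]
force: [-0.2, 2.4, -3.2]
width: 0.0196
t 15.75 lip [0.6674 0.1937 0.0592] O [0.6255 0.1949 0.0521] yaw -1.7 pitch -9.7 roll 0.9 F [-0.2  2.4 -3.2] M [1.08 2.07 0.47] w 0.0196 q [ 0.76  0.12 -0.88  0.74 -0.38 -3.03]
[164 152   7  33  58] [166.  167.3] [0.626 0.255 0.033]
[176 155   5   4  15] [178.1 156.5] [0.653 0.215 0.073]
[199 155   3  27  29] [200.3 168.3] [0.62  0.149 0.079]
[193 156   5   4  14] [195.2 157.4] [0.652 0.165 0.072]
[169 157   2  23  35] [169.5 168.2] [0.618 0.238 0.08 ]
[177 164   5   4  15] [178.9 165.5] [0.627 0.212 0.071]
[191 164   5   5  16] [193.4 166.1] [0.627 0.17  0.069]
[184 168   5   4  16] [186.  169.5] [0.616 0.192 0.069]
[183 182   4   3   6] [184.8 182.7] [0.576 0.191 0.095]
```

View pics/c6.png

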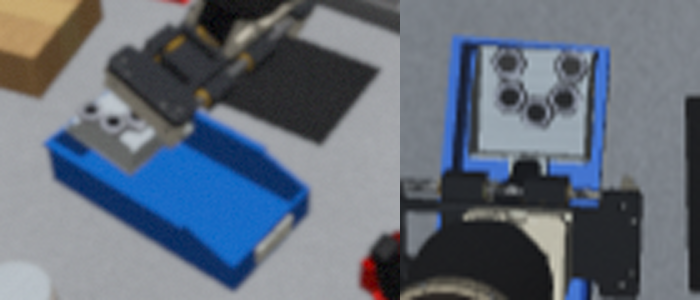

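All five nuts are on the scoop, with the top view at about (509,62), (572,66), (510,97), (564,100) and (537,112). The wrist is near its singularity, so I'll lift gently.

```bash
python3 -m inch '-.05 .15 .2 0 .2 0;0 .05 .3 0 .2 0;0 0 .3 0 .2 0;0 0 .3 0 0 0'; python3 g.py; python3 -m inch '0 0 .4 0 0 0;0 0 .4 0 0 0;0 0 .4 0 0 0;0 0 .4 0 0 0;0 0 0 0 0 0'; python3 g.py .6 .2 .17 -3 -8 .6 0 .17 -1 -8 .565 -.193 .17 2 -8
```

```text
t: 16.35
eef_pos: [0.5478, 0.2018, 0.1559]
ee_rot: [0.037, 1.248, 0.007]
force: [0.5, 0.6, -4.4]
width: 0.0198
t 16.35 lip [0.6617 0.1989 0.0844] O [0.6195 0.2002 0.0796] yaw -1.8 pitch -6.5 roll 0.6 F [ 0.5  0.6 -4.4] M [-0.01  1.61 -0.02] w 0.0198 q [ 0.82  0.11 -0.71  0.44 -0.57 -2.77]
t: 16.98
eef_pos: [0.5483, 0.2022, 0.2055]
ee_rot: [0.045, 1.245, 0.015]
force: [0.4, -0.7, -3.7]
width: 0.0197
t 16.98 lip [0.6624 0.1996 0.1344] O [0.6202 0.2009 0.1294] yaw -1.7 pitch -6.7 roll 0.8 F [ 0.4 -0.7 -3.7] M [ 0.04  1.69 -0.04] w 0.0197 q [ 0.83  0.05 -0.62  0.37 -0.7  -2.69]
(array([-2.13,  0.14,  1.1 ]), array([-0.16, -0.26, -0.27]))
(array([-2.13, -6.66,  1.1 ]), array([-0.16, -0.26,  0.13]))
(array([ -3.3, -13.3,   1.1]), array([-0.15, -0.26,  0.73]))
```

```bash
python3 -m inch '-.1 -.1 .2 0 0 0;-.2 -.3 .2 0 0 0;-.2 -.5 .1 -.1 0 0;-.2 -.7 0 0 0 0;-.2 -.7 0 0 0 0;-.2 -.7 0 0 0 .1;-.2 -.7 0 0 0 .1;-.2 -.7 0 0 0 .1;-.2 -.7 0 0 0 .1;-.2 -.7 0 0 0 .1;-.2 -.7 0 0 0 .1' && python3 -m inch '-.2 -.7 0 0 0 .1;-.2 -.7 0 0 0 0;-.2 -.7 0 0 0 0;-.2 -.7 0 0 0 0;-.2 -.7 0 0 0 0;-.2 -.7 0 0 0 0;-.2 -.7 0 0 0 0;0 -.7 0 0 0 0;0 -.5 0 0 0 0;0 -.3 0 0 0 0;0 -.1 0 0 0 0;0 0 0 0 0 0'; python3 g.py .555 -.193 .13 2 0 .55 -.193 .10 2 20 .55 -.193 .075 2 45 .55 -.193 .075 2 60
```

```text
t: 18.35
eef_pos: [0.4836, 0.0048, 0.2189]
ee_rot: [0.012, 1.247, 0.035]
force: [1.1, 0.7, -4.0]
width: 0.0202
t: 19.85
eef_pos: [0.4425, -0.1884, 0.219]
ee_rot: [0.012, 1.247, 0.045]
force: [-0.3, 0.1, -3.9]
width: 0.0194
t 19.85 lip [ 0.5565 -0.1849  0.1476] O [ 0.5143 -0.1862  0.1427] yaw 1.8 pitch -6.6 roll 0.2 F [-0.3  0.1 -3.9] M [-0.08  1.75  0.03] w 0.0194 q [-0.01 -0.14 -0.62 -0.02 -0.77 -1.52]
(array([ 0.25, -0.26, -0.17]), array([-0.08,  1.32,  0.04]))
(array([ 1.25, -0.22, -0.14]), array([-0.21,  5.32,  0.04]))
(array([ 3.09, -0.16, -0.34]), array([-0.38, 10.31,  0.05]))
(array([ 4.26, -0.12, -0.37]), array([-0.47, 13.31,  0.05]))
```

```bash
python3 -m inch '.15 -.1 -.05 0 .8 0;.2 -.1 -.05 0 .9 0;.25 0 -.05 -.1 .9 0;.25 0 0 -.1 .9 0;.2 0 0 0 .9 0;.2 0 0 0 .9 0;0 0 0 0 0 0'; python3 g.py .55 -.193 .08 2 45 .55 -.193 .08 2 60
```

```text
t: 20.72
eef_pos: [0.4819, -0.1937, 0.2135]
ee_rot: [3.133, 1.431, -3.117]
force: [-0.0, -0.2, -3.0]
width: 0.0197
t 20.73 lip [ 0.5519 -0.1917  0.0987] O [ 0.512  -0.193   0.1132] yaw 1.9 pitch 20.0 roll -0.0 F [-0.  -0.2 -3. ] M [ 0.02 -0.51  0.02] w 0.0197 q [-0.    0.2  -0.25  0.   -1.26 -1.54]
(array([1.77, 0.02, 0.01]), array([-0.17,  5.  ,  0.02]))
(array([ 2.94,  0.06, -0.02]), array([-0.27,  8.  ,  0.02]))
```

```bash
python3 -m inch '.34 0 0 0 .95 0;.34 0 0 0 .95 0;.35 0 0 -.1 .95 0;.36 0 0 0 .95 0;.38 0 0 0 .95 0;.4 0 0 -.1 .95 0;.39 0 0 0 .95 0;.38 0 0 0 .95 0;0 0 0 0 0 0;0 0 0 0 0 0'; python3 g.py;  python3 - <<'E'
from h import *
t=arm.grab_frame("top"); s=arm.grab_frame("side"); save(s,"s7.png",(220,100,350,220),3);save(t,"t7.png",(270,130,370,230),3.6)
a=cv2.imread("pics/s7.png"); b=cv2.imread("pics/t7.png"); cv2.imwrite("pics/c7.png",np.hstack([a,b]))
print([(round(x["confidence"],2),np.round(world(s,[np.array(x["position"])*[512,384]])[0],3)) for x in arm.place_of(s,"nut1")])
E
```

```text
t: 21.98
eef_pos: [0.5687, -0.1942, 0.2147]
ee_rot: [3.136, 0.771, -3.115]
force: [-0.3, -0.4, -1.7]
width: 0.02
t 21.98 lip [ 0.5537 -0.1946  0.081 ] O [ 0.5311 -0.1954  0.117 ] yaw 2.0 pitch 57.8 roll 0.2 F [-0.3 -0.4 -1.7] M [ 0.06 -2.86 -0.02] w 0.02 q [ 0.01  0.74  0.37  0.02 -2.   -1.54]
[(0.51, array([ 0.618, -0.201,  0.058])), (0.44, array([ 0.553, -0.166,  0.062])), (0.41, array([ 0.593, -0.173,  0.062]))]
```

```bash
python3 -m inch '0 0 .4 0 0 0;0 0 .8 0 0 0;0 .1 .8 0 0 0;-.1 .3 .2 0 -.9 0;-.2 .5 0 0 -.9 0;-.3 .7 0 0 -.9 0;-.4 .7 0 0 -.9 0;-.3 .7 0 0 -.9 0;-.3 .7 0 0 -.9 0;-.3 .5 0 0 -.9 0;-.2 .3 0 0 -.9 0;-.1 .2 0 0 -.9 0' && python3 -m inch '0 .2 0 0 -.9 0;0 .2 0 0 -.9 0;0 .3 0 0 -.9 0;0 0 0 0 0 0'; python3 g.py .598 -.003 .1 0 0 .598 -.003 .01 0 0
python3 - <<'E'
from h import *
t=arm.grab_frame("top"); s=arm.grab_frame("side"); save(s,"s8.png",(220,100,350,220),3);save(t,"t8.png",(270,130,370,230),3.6)
a=cv2.imread("pics/s8.png"); b=cv2.imread("pics/t8.png"); cv2.imwrite("pics/c8.png",np.hstack([a,b]))
for f in(s,t): print([(round(x["confidence"],2),np.round(world(f,[np.array(x["position"])*[512,384]])[0],3)) for x in arm.place_of(f,"nut1")])
E
```

```text
t: 23.62
eef_pos: [0.5018, -0.0532, 0.2824]
ee_rot: [-2.97, 1.479, -2.944]
force: [0.5, 0.5, -1.1]
width: 0.0198
t: 24.12
eef_pos: [0.5008, -0.0325, 0.2823]
ee_rot: [-0.147, 1.427, -0.123]
force: [-0.7, 0.8, -1.9]
width: 0.0196
t 24.12 lip [ 0.6001 -0.0327  0.1915] O [ 0.5577 -0.0335  0.1943] yaw 1.2 pitch 3.8 roll -1.3 F [-0.7  0.8 -1.9] M [0.01 0.66 0.02] w 0.0196 q [ 0.38 -0.06 -0.41  0.08 -1.1  -1.96]
(array([-0.26,  0.99, -3.28]), array([ 0.26, -0.76, -0.24]))
(array([-0.26,  0.99, -6.28]), array([ 0.26, -0.76, -0.24]))
[(0.62, array([ 0.592, -0.25 ,  0.049])), (0.54, array([ 0.553, -0.174,  0.06 ])), (0.48, array([ 0.587, -0.173,  0.062])), (0.46, array([0.516, 0.   , 0.203]))]
[(0.63, array([ 0.586, -0.14 ,  0.059])), (0.56, array([ 0.619, -0.181,  0.062])), (0.53, array([ 0.592, -0.175,  0.058])), (0.45, array([ 0.59 , -0.226,  0.061])), (0.36, array([ 0.548, -0.173,  0.059]))]
```

View pics/c8.png

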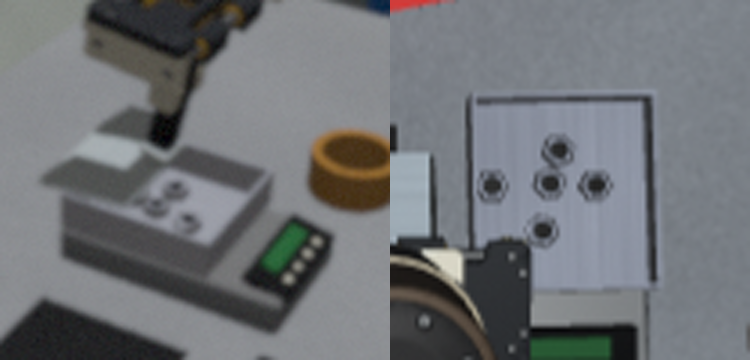

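All five nuts are in the tray: (559,150), (492,185), (551,183), (597,185) and (543,230). Now I'll return the scoop to the mat.

```bash
python3 -m inch '-.06 .2 -.3 0 -.2 0;-.1 .3 -.6 .1 -.2 -.1;-.1 .3 -.8 .1 -.2 -.1;0 .2 -.8 0 -.2 0;0 0 -.8 0 0 0;0 0 -.8 0 0 0;0 0 -.8 0 0 0;0 0 -.6 0 0 0;0 0 -.4 0 0 0;0 0 -.2 0 0 0;0 0 0 0 0 0'; python3 g.py .598 -.003 .004 0 0
```

```text
t: 25.7
eef_pos: [0.4948, -0.0025, 0.0975]
ee_rot: [-0.027, 1.361, -0.023]
force: [0.1, 0.1, -1.6]
width: 0.0193
t 25.7 lip [ 0.6    -0.0031  0.0135] O [ 0.5575 -0.0032  0.0135] yaw 0.1 pitch -0.0 roll -0.4 F [ 0.1  0.1 -1.6] M [0.01 0.89 0.03] w 0.0193 q [ 0.47  0.07 -0.8   0.2  -0.52 -2.2 ]
(array([-0.06, -0.01, -0.32]), array([ 0.08,  0.01, -0.02]))
```

```bash
python3 -m inch '0 0 -.1 .08 0 0;0 0 -.08 0 0 0;0 0 -.05 0 0 0;0 0 0 0 0 0'; python3 -m inch '0 0 -.03 0 0 0;0 0 -.03 0 0 0;0 0 0 0 0 0'; python3 g.py .598 -.003 .004 0 0
```

```text
t: 26.2
eef_pos: [0.4946, -0.0024, 0.0907]
ee_rot: [0.008, 1.361, 0.011]
force: [0.4, 1.5, -1.1]
width: 0.0196
t: 26.58
eef_pos: [0.4946, -0.0024, 0.0888]
ee_rot: [0.008, 1.361, 0.011]
force: [-0.2, 0.2, -1.4]
width: 0.0201
t 26.57 lip [ 0.5998 -0.0024  0.0049] O [ 0.5573 -0.0025  0.0048] yaw 0.1 pitch -0.1 roll 0.0 F [-0.2  0.2 -1.4] M [-0.02  0.94  0.  ] w 0.0201 q [ 0.46  0.09 -0.81  0.19 -0.49 -2.19]
(array([-0.06, -0.01, -0.03]), array([-0.01,  0.01, -0.02]))
```

```bash
python3 -m inch '0 0 -.02 0 0 0;0 0 -.02 0 0 0;0 0 0 0 0 0'; python3 -m inch '0 0 0 0 0 0;0 0 0 0 0 0;0 0 0 0 0 0;0 0 0 0 0 0;0 0 0 0 0 0;0 0 0 0 0 0;0 0 0 0 0 0;0 0 0 0 0 0' 1; python3 g.py
```

```text
t: 26.95
eef_pos: [0.4946, -0.0024, 0.0876]
ee_rot: [0.009, 1.361, 0.011]
force: [-0.9, -0.0, -2.2]
width: 0.0194
t: 27.95
eef_pos: [0.4947, -0.0024, 0.0877]
ee_rot: [0.009, 1.361, 0.012]
force: [-0.0, -0.2, -0.4]
width: 0.0871
t 27.95 lip [ 0.5998 -0.0024  0.0038] O [ 0.5573 -0.0025  0.0038] yaw 0.1 pitch -0.1 roll 0.0 F [-0.  -0.2 -0.4] M [-0.04  0.66  0.02] w 0.0871 q [ 0.46  0.09 -0.81  0.19 -0.49 -2.19]
```

```bash
python3 -m inch '0 0 .3 0 0 0;0 0 .8 0 0 0;0 0 .9 0 0 0;0 0 .9 0 0 0;0 0 .9 0 0 0;0 0 .9 0 0 0;-.5 0 .5 0 0 0;-.6 0 0 0 0 0;-.6 0 0 0 0 0;0 0 0 0 0 0;0 0 0 0 0 0'
python3 - <<'E'
from h import *
t=arm.grab_frame("top"); s=arm.grab_frame("side"); save(s,"s9.png",(130,90,370,330),1.5);save(t,"t9.png",(160,130,360,300),2.1)
a=cv2.imread("pics/s9.png"); b=cv2.imread("pics/t9.png"); cv2.imwrite("pics/c9.png",np.hstack([cv2.resize(a,(360,357)),b]))
for k in("scoop","scoop_grip","nut1","tape_roll","glue_can"):
  for f in(s,t): print(k,[(round(x["confidence"],2),np.round(world(f,[np.array(x["position"])*[512,384]])[0],3)) for x in arm.place_of(f,k)])
E
```

```text
t: 29.32
eef_pos: [0.4436, -0.0022, 0.2436]
ee_rot: [0.009, 1.361, 0.013]
force: [-0.2, 0.2, -0.5]
width: 0.0876
scoop [(0.92, array([0.351, 0.014, 0.043])), (0.82, array([ 0.775, -0.057,  0.001])), (0.72, array([0.301, 0.171, 0.005]))]
scoop [(0.89, array([ 0.791, -0.076,  0.001])), (0.71, array([ 0.559, -0.006,  0.009])), (0.61, array([0.308, 0.175, 0.001])), (0.18, array([ 0.612, -0.184,  0.061]))]
scoop_grip [(0.89, array([0.361, 0.053, 0.118])), (0.77, array([0.478, 0.011, 0.121])), (0.77, array([ 0.848, -0.05 ,  0.11 ])), (0.76, array([0.322, 0.249, 0.12 ])), (0.29, array([0.556, 0.208, 0.003]))]
scoop_grip [(0.7, array([ 0.488, -0.005,  0.126])), (0.65, array([0.322, 0.237, 0.124])), (0.55, array([ 0.861, -0.061,  0.118]))]
nut1 [(0.62, array([ 0.62 , -0.179,  0.062])), (0.55, array([ 0.592, -0.179,  0.061])), (0.5, array([ 0.548, -0.166,  0.059]))]
nut1 [(0.64, array([ 0.613, -0.183,  0.047])), (0.54, array([ 0.585, -0.239,  0.049])), (0.5, array([ 0.587, -0.178,  0.067])), (0.46, array([ 0.542, -0.178,  0.051])), (0.38, array([ 0.586, -0.145,  0.062]))]
tape_roll [(0.91, array([ 0.451, -0.363,  0.022]))]
tape_roll [(0.65, array([ 0.457, -0.408,  0.004]))]
glue_can [(0.64, array([0.506, 0.455, 0.045])), (0.61, array([0.486, 0.01 , 0.109]))]
glue_can [(0.83, array([0.531, 0.405, 0.109]))]
```

View pics/c9.png

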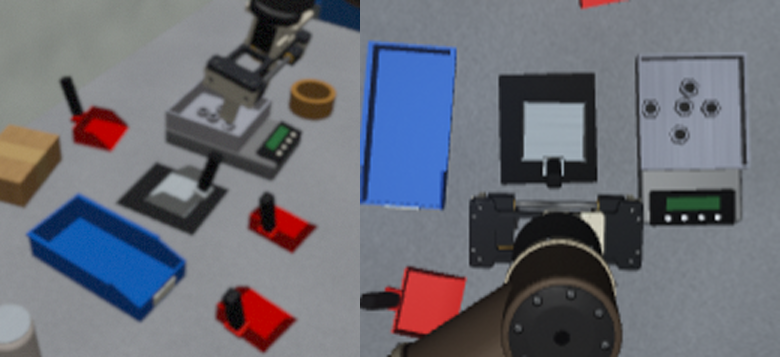

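The final picture shows an empty bin and five nuts in the tray around (684,105). The scoop stands upright on the mat at (554,130), and the gripper is clear of it. I'll hand the job in.

```bash
python3 -c "
from station import arm
print(arm.job_done())"
```

```text
the job is handed in; nothing more can be done
None
```

The job is done and handed in at about 30 s. I scooped all five nuts from the blue bin in one pass and poured them into the tray. I then stood the aluminium scoop back on its mat, let go and backed the gripper away.

- **Last checks:** the final pictures show the bin empty, five nuts in the tray and the scoop upright and fully on the mat. The tape roll and can read within a few mm of where they started. The highest wrist force I read was about 7 N.
- **Wrist limit:** while lifting the scoop out of the bin, the last joint reached about -3.03, the edge of its range. The arm stopped short of the commanded pose there, at a shallower tilt and about 40 mm higher than asked. No nuts were lost.
- **Set-down:** I felt no clear contact when putting the scoop down, so it may have dropped a millimetre or so on release.
- **Detector disagreements:** in the last look, the network found only three of the five nuts in the side picture, but all five in the top one. It also once took the scoop's handle for the can.

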